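# Push the order together at the packing angle

## Task

Line up the order by pushing only, without lifting anything: push the meal box along the worktop into the corner of the low steel angle, so that its long side lies flat against the long rail and its end against the short end stop, and push the lidded dip tub up against the same rail right beside the box, touching its free end. Leave the salt dredger, the tin, the steel pot and the vinegar bottle where they stand.

Things in the scene. Friction and masses are not known exactly. Their poses are not given: they have to be found in the camera images.
- packing_angle: Fixed L of polished, slippery steel, 35 mm high, walls 6 mm. Origin: inside corner at worktop level; x points away from the robot through the long rail, y to the left through the end stop. Rail's inner face: plane x = 0, from the corner to y = -360 mm. End stop's inner face: plane y = 0, from the corner to x = -100 mm. Flange (24 mm wide, 3 mm thick) only on the outside. Box and tub start at x < 0, y < 0.
- box_mid (a point): Centre (30 mm above the worktop) of the meal box: closed rigid white carton, 133 x 64 mm, 60 mm high, about 0.22 kg, loose, slides on its flat base. Its x axis is the long (133 mm) direction, y the 64 mm direction, z up. Starts with its long side roughly along the rail, up to about 0.35 rad askew, its middle 10 to 13 cm short of the rail.
- tub_mid (a point): Centre (half-way up, 18.5 mm above the worktop, on the round body's axis) of the lidded dip tub: round, 37 mm high, lid 65 mm across (z = 32 to 37 mm), body tapering from about 58 mm below it, about 0.10 kg, loose, upright. The lid's 7 mm pull tab points to its -y, at the start to the right or towards the robot; ignore it. Starts right of the box, short of the rail.
- salt_dredger: Bystander: aluminium salt dredger, upright cylinder 68 mm across, 115 mm high, loose, left of the angle. Origin: centre of its underside.
- tin: Bystander: food tin, upright cylinder 57 mm across, 72 mm high, loose, to the right of the tub, nearer the robot. Origin: centre of its underside.
- steel_pot: Bystander: small open steel pot, 67 mm across, 52 mm high, loose, behind the long rail. Origin: centre of its underside.
- vinegar_bottle: Bystander: brown vinegar bottle, 58 mm across, 206 mm high, loose, left of the angle. Origin: centre of its underside.
Not all that is in view belongs to the job. Leave any orange look-alike of the part that bears box_mid alone.

How it is judged:
At the end, for the whole second after the job is handed in: Box on the worktop in the corner: long side within 7 mm of the rail and 0.07 rad parallel to it, end within 7 mm of the end stop. Tub upright on the worktop at the box's free end: lid within 10 mm of the rail and 11 mm of where the box's end belongs (x of box_mid in the frame of packing_angle between -0.039 and -0.025 m and y of box_mid in the frame of packing_angle between -0.0735 and -0.058 m and angle between the x axis of box_mid and the y axis of packing_angle, either way round below 0.07 rad and x of tub_mid in the frame of packing_angle between -0.043 and -0.022 m and y of tub_mid in the frame of packing_angle between -0.177 and -0.15 m and angle between box_mid's own z axis and vertical below 0.05 rad and angle between tub_mid's own z axis and vertical below 0.08 rad and height (world z) of box_mid below 0.034 m and height (world z) of tub_mid below 0.0225 m); the robot touches nothing.
It fails at once if the meal box is lifted off the worktop (height (world z) of box_mid above 0.045 m).
It fails at once if the dip tub is lifted off the worktop (height (world z) of tub_mid above 0.0335 m).
It fails at once if the box or the tub is tipped over (angle between box_mid's own z axis and vertical above 0.4 rad or angle between tub_mid's own z axis and vertical above 0.5 rad).
It fails at once if the dredger, tin, pot or bottle is moved by more than 2 cm (distance of any of salt_dredger, tin, steel_pot, vinegar_bottle from where it was at the start of the episode above 0.02 m).
It also fails if it takes over 54 s, if anything falls off the work surface, if the arm or the gripper's body presses on something with over 40 N, if the wrist force passes 120 N, or if a joint passes its speed limit or range.

## Robot

A 6-joint arm with a two-finger parallel gripper is mounted at the origin on a cart in front of the work surface, level with it; the furniture and walls round the work are solid. World frame = base frame: x ahead of the robot, y to its left, z up, the work surface at z = 0. Lengths are in m, angles in rad, forces in N, time in s.
With the tool pointing down it reaches from about 0.3 to 0.825 m from the base axis. Payload 5.4 kg.
Tool frame: the origin (TCP) lies at the very end of the fingers, on their centre line; the grasp point (between the pads) lies 19 mm behind it; z points along the fingers, x is the direction in which the jaws open and shut, and the axes are right-handed (so a half turn about z gives the same grasp; the last joint's range is limited). The gripper opens to 92 mm and grips with 3 to 60 N. Pads are 20 mm wide; open, the fingers measure 128 mm over their backs; the gripper's body (75 mm by 189 mm) begins 69 mm behind the grasp point.
Start: joints at [0.909, 0.158, 1.597, -0, 1.386, -0.21], TCP at [0.251, 0.517, 0.215] pointing down, gripper open.
Joint ranges: [-2.91, 2.91], [-0.94, 2.29], [0.18, 2.7], [-1.29, 4.43], [0.17, 2.64], [-3, 3]. Speed limits (rad/s): [2.57, 2.57, 3.14, 3.14, 3.14, 3.14].

## Interface

Orientations are given as a rotation vector (axis times angle).
In Python, from workcell import bot gives the robot as it stands. Calls block until the motion is done:
- bot.goto(position, orientation): joint-space move of the TCP to a pose.
- bot.line_to(position, rot=None, max_speed=0.15): straight line of the TCP; rot=None keeps the orientation; max_speed is the mean speed in m/s.
- bot.set_joints(angles): joint-space move.
- bot.set_gripper(opening, newtons=None): opening from 0.0 (shut) to 1.0 (fully open); newtons is the grip in N (None keeps the last); returns when the fingers have stopped.
- bot.hold(seconds).
- bot.inverse_kinematics(position, orientation): joint angles nearest the present ones, or None.
- bot.read_camera(name): name is "scene" or "side" or "wrist"; returns a dict with "pixels" (420x560x3 uint8, blue, green, red), "fx", "fy", "cx", "cy" (pixels), "R" (3x3) and "t" (3): a world point X has camera coordinates R X + t. Camera axes: x right, y down, z forward; pixel columns grow to the right and rows downward; lengths in m; the calibration is good to about 2 mm. A picture is of the moment at which its call begins. There is no depth.
A pose or a line that the arm cannot do raises bot.MotionError and nothing moves.
- bot.job_done(): hands the job in, once; it reports no verdict.
Readings, each from a call of its own:
- bot.current_clock(): time.
- bot.current_joints(): joint angles.
- bot.current_joint_vel(): joint speeds.
- bot.current_effort(): joint torques, N m.
- bot.current_ee_pos(): TCP position.
- bot.current_tool_rot(): TCP orientation.
- bot.current_contact_force(): force on the tool from outside, world axes, zero at the start.
- bot.current_ft_torque(): the same for the moment, N m.
- bot.current_opening(): opening from 0.0 (shut) to 1.0 (fully open).
Only numpy, scipy, OpenCV 4.12 (cv2) and the standard library are available. Lean on these libraries where they do the work, as an engineer would, in place of code of your own. Each camera call takes 0.05 s, during which the arm holds its last target.

## Working session

There is one attempt and no reset: what is moved stays moved. The work goes in short steps, each a Python script; the robot and the scene stay as the last script left them, time stands still between calls to the robot, and variables do not carry over. Pictures are saved under pics/ and viewed, and the job is handed in when it is done.

```bash
ls; mkdir -p pics
python3 - <<'E'
from workcell import bot
import cv2
for n in ["scene","side","wrist"]:
    c=bot.read_camera(n); cv2.imwrite(f"pics/{n}0.png",c["pixels"]); print(n,c["fx"],c["cx"],c["cy"],c["R"],c["t"])
print(bot.current_clock(),bot.current_tool_rot(),bot.current_opening())
E
```

```text
pics
scene 461.8517043626793 289.24240979922575 213.4424465119305 [[-0.99012524  0.14010328 -0.00480387]
 [ 0.06016764  0.39376085 -0.91724165]
 [-0.12661699 -0.90847315 -0.39830224]] [0.55211927 0.02383004 1.2370289 ]
side 500.135822713094 268.7255070832986 216.08934948713454 [[ 0.29400312 -0.9557598  -0.00923954]
 [-0.43930856 -0.12653873 -0.88937953]
 [ 0.84886404  0.26553936 -0.45707624]] [-0.19529174  0.28151834  0.98077979]
wrist 322.82263449086616 278.22154971478955 215.10147022784847 [[ 0.43751067  0.89921263 -0.0010239 ]
 [ 0.87294766 -0.42445774  0.24041218]
 [ 0.21574707 -0.10607671 -0.97067035]] [-0.57375638 -0.02659198  0.38913561]
0.15 [ 2.66212138e+00  1.66718669e+00 -2.12431968e-03] 1.0016444868392214
```

View pics/scene0.png

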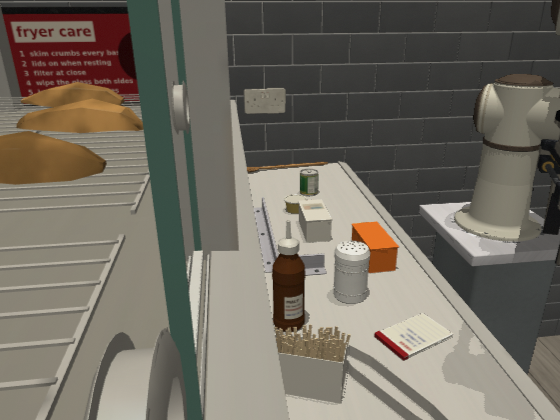

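View pics/side0.png

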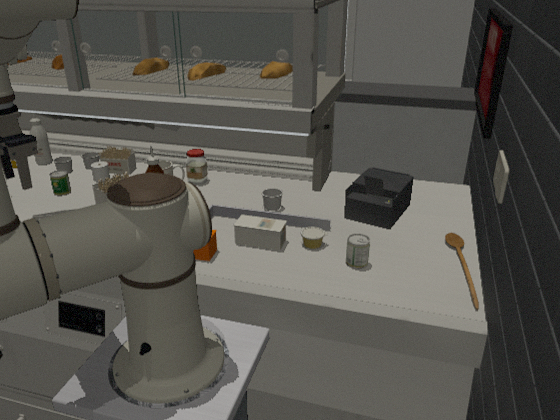

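View pics/wrist0.png

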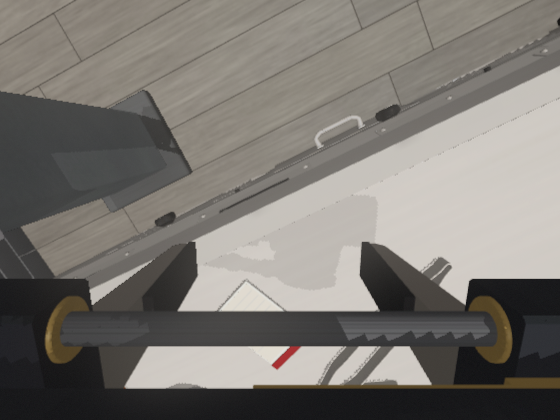

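Candidates for the meal box: the white carton at scene (314,220) / side (260,233), and the orange carton at scene (373,246) / side (205,245), which is the decoy. I choose the white one. The tub is the round tan-lidded one at scene (293,204) / side (313,238); the tin is at scene (309,182). Close crops next, with rough positions.

```bash
cat > h.py <<'E'
from workcell import bot
import cv2, numpy as np
def cast(c,u,v,z=0.):
    R=np.array(c["R"]);t=np.array(c["t"]);o=-R.T@t
    d=R.T@np.array([(u-c["cx"])/c["fx"],(v-c["cy"])/c["fy"],1.]); return o+d*(z-o[2])/d[2]
def proj(c,X):
    p=np.array(c["R"])@np.array(X)+np.array(c["t"]); return c["fx"]*p[0]/p[2]+c["cx"],c["fy"]*p[1]/p[2]+c["cy"]
E
python3 - <<'E'
from h import *
s=cv2.imread("pics/scene0.png"); d=cv2.imread("pics/side0.png")
a=cv2.resize(s[150:300,230:410],None,fx=4,fy=4,interpolation=cv2.INTER_CUBIC); cv2.imwrite("pics/s0c.png",a)
a=cv2.resize(d[170:290,200:400],None,fx=4,fy=4,interpolation=cv2.INTER_CUBIC); cv2.imwrite("pics/d0c.png",a)
c=bot.read_camera("scene")
for n,u,v,z in [("box",314,210,.06),("tub",293,202,.037),("tin",309,175,.072),("bottle",289,245,.2),("dredger",352,250,.115),("orange",373,232,.06)]: print(n,cast(c,u,v,z).round(3))
c=bot.read_camera("side")
for n,u,v,z in [("box",262,224,.06),("tub",313,235,.037),("tin",358,239,.072),("pot",272,194,.052)]: print(n,cast(c,u,v,z).round(3))
for n in("scene","side"):
  c=bot.read_camera(n);print(-np.array(c["R"]).T@np.array(c["t"]))
E
```

```text
box [ 0.492 -0.018  0.06 ]
tub [ 0.528 -0.135  0.037]
tin [ 0.461 -0.255  0.072]
bottle [0.618 0.43  0.2  ]
dredger [0.483 0.305 0.115]
orange [0.383 0.128 0.06 ]
box [ 0.482 -0.038  0.06 ]
tub [ 0.501 -0.175  0.037]
tin [ 0.451 -0.3    0.072]
pot [ 0.691 -0.003  0.052]
[0.7018623  1.03707049 0.5172216 ]
[-0.6514589  -0.41146466  0.69686338]
```

View pics/s0c.png

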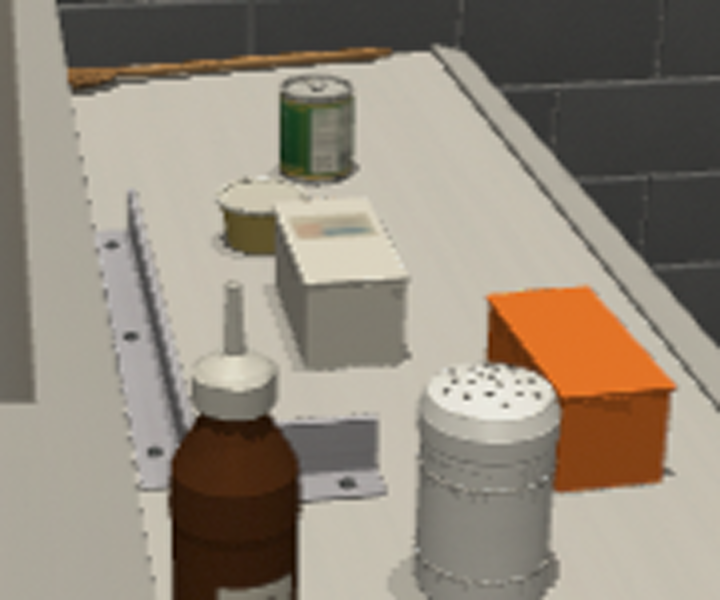

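View pics/d0c.png

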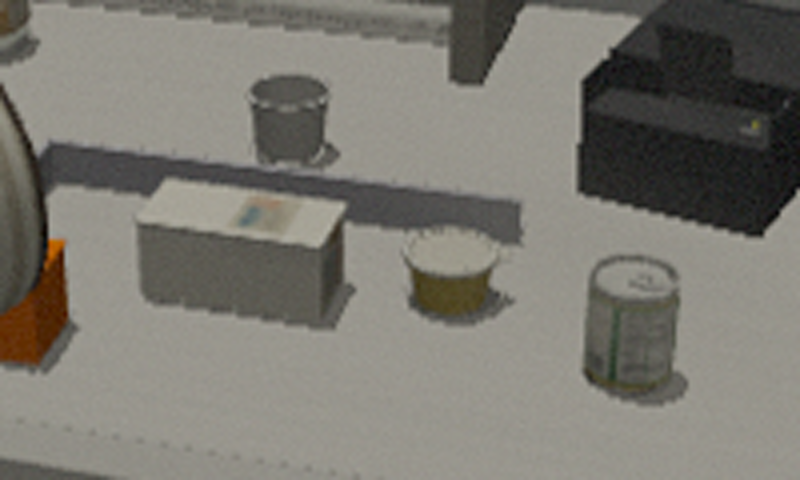

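```bash
cat >> h.py <<'E'
from scipy.spatial.transform import Rotation as Ro
def down(a):  # tool z down, tool x at world yaw a
    x=np.array([np.cos(a),np.sin(a),0]);z=np.array([0,0,-1.]);return Ro.from_matrix(np.c_[x,np.cross(z,x),z]).as_rotvec()
E
python3 - <<'E'
from h import *
c=bot.read_camera("wrist");R=np.array(c["R"]);o=-R.T@np.array(c["t"])
T=Ro.from_rotvec(bot.current_tool_rot()).as_matrix(); p=np.array(bot.current_ee_pos())
print("cam in tool",T.T@(o-p),"fwd in tool",T.T@R[2], "right",T.T@R[0],"jawyaw",T[:,0])
for a in (np.pi/2,-np.pi/2):
  for z in (.25,.3,.35):
    for x in (.4,.45,.5): 
      print(a,x,z,bot.inverse_kinematics([x,-.05,z],down(a)))
E
```

```text
cam in tool [-0.00051643 -0.06710688 -0.16968632] fwd in tool [2.09556420e-04 2.40708024e-01 9.70597550e-01] right [ 9.99999343e-01  1.04321359e-03 -4.74621190e-04] jawyaw [ 4.36573511e-01  8.99668548e-01 -2.71844724e-04]
1.5707963267948966 0.4 0.25 [-4.26360238e-01 -3.40115833e-01  1.99184042e+00 -4.44089210e-16
  1.48986807e+00 -1.99715656e+00]
1.5707963267948966 0.45 0.25 [-3.78669081e-01 -1.93336709e-01  1.87416995e+00 -4.44089210e-16
  1.46075941e+00 -1.94946541e+00]
1.5707963267948966 0.5 0.25 [-3.40602823e-01 -5.53500523e-02  1.74911503e+00 -4.44089210e-16
  1.44782768e+00 -1.91139915e+00]
1.5707963267948966 0.4 0.3 [-4.26360238e-01 -3.57843309e-01  1.90837128e+00 -4.44089210e-16
  1.59106468e+00 -1.99715656e+00]
1.5707963267948966 0.45 0.3 [-3.78669081e-01 -2.14239810e-01  1.79483505e+00 -4.44089210e-16
  1.56099741e+00 -1.94946541e+00]
1.5707963267948966 0.5 0.3 [-3.40602823e-01 -7.73084115e-02  1.67269678e+00 -4.44089210e-16
  1.54620429e+00 -1.91139915e+00]
1.5707963267948966 0.4 0.35 [-4.26360238e-01 -3.61077269e-01  1.81478503e+00 -4.44089210e-16
  1.68788489e+00 -1.9971
[... 716 characters left out ...]
837128e+00 -4.44089210e-16
  1.59106468e+00  1.14443609e+00]
-1.5707963267948966 0.45 0.3 [-3.78669081e-01 -2.14239810e-01  1.79483505e+00 -4.44089210e-16
  1.56099741e+00  1.19212725e+00]
-1.5707963267948966 0.5 0.3 [-3.40602823e-01 -7.73084115e-02  1.67269678e+00 -4.44089210e-16
  1.54620429e+00  1.23019350e+00]
-1.5707963267948966 0.4 0.35 [-4.26360238e-01 -3.61077269e-01  1.81478503e+00 -4.44089210e-16
  1.68788489e+00  1.14443609e+00]
-1.5707963267948966 0.45 0.35 [-3.78669081e-01 -2.21368038e-01  1.70473405e+00 -4.44089210e-16
  1.65822664e+00  1.19212725e+00]
-1.5707963267948966 0.5 0.35 [-3.40602823e-01 -8.62241741e-02  1.58489748e+00 -4.44089210e-16
  1.64291934e+00  1.23019350e+00]
```

Run:
```python
from h import *
bot.goto([.48,-.05,.30],down(-np.pi/2))
c=bot.read_camera("wrist");cv2.imwrite("pics/w1.png",c["pixels"])
import pickle;pickle.dump(c,open("w1.pkl","wb"));print(bot.current_clock())
```

```text
2.6583
```

View pics/w1.png

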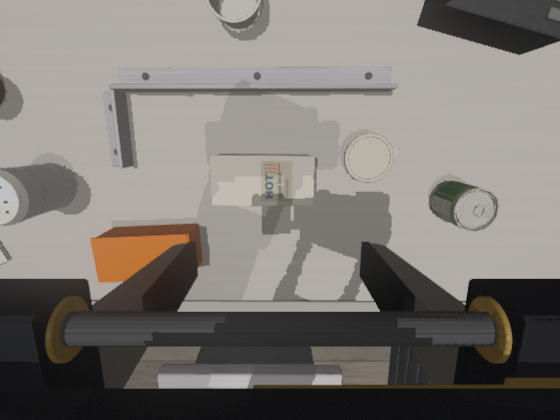

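The wrist view is clear: white carton at (263,181), tub at (369,158), tin at (470,207), pot at (236,5), dredger at (30,195), orange decoy at (148,255), and the rail from (112,86) to (396,86). I'll zoom in for corners.

Run:
```python
from h import *
d=cv2.imread("pics/w1.png")
cv2.imwrite("pics/w1a.png",cv2.resize(d[60:220,90:290],None,fx=4,fy=3.75,interpolation=cv2.INTER_CUBIC))
cv2.imwrite("pics/w1b.png",cv2.resize(d[60:220,230:430],None,fx=4,fy=3.75,interpolation=cv2.INTER_CUBIC))
```

```text
(no output)
```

View pics/w1a.png

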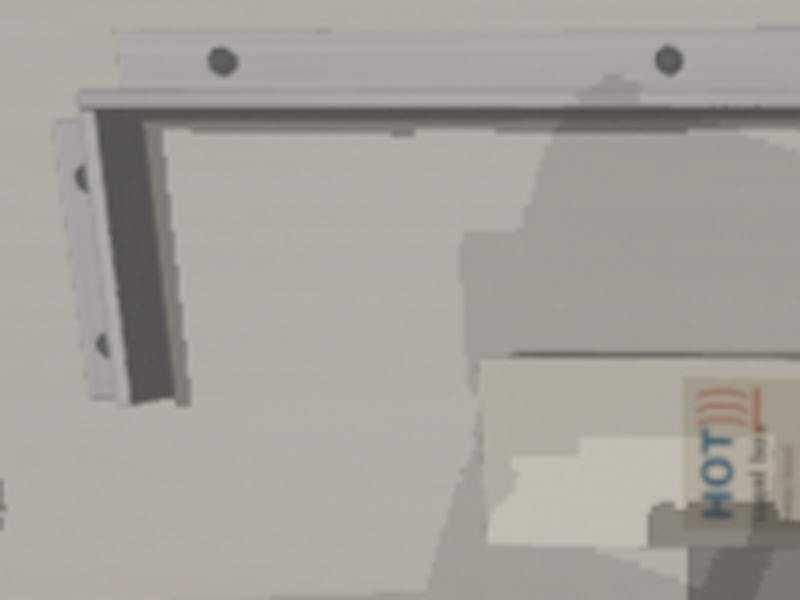

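View pics/w1b.png

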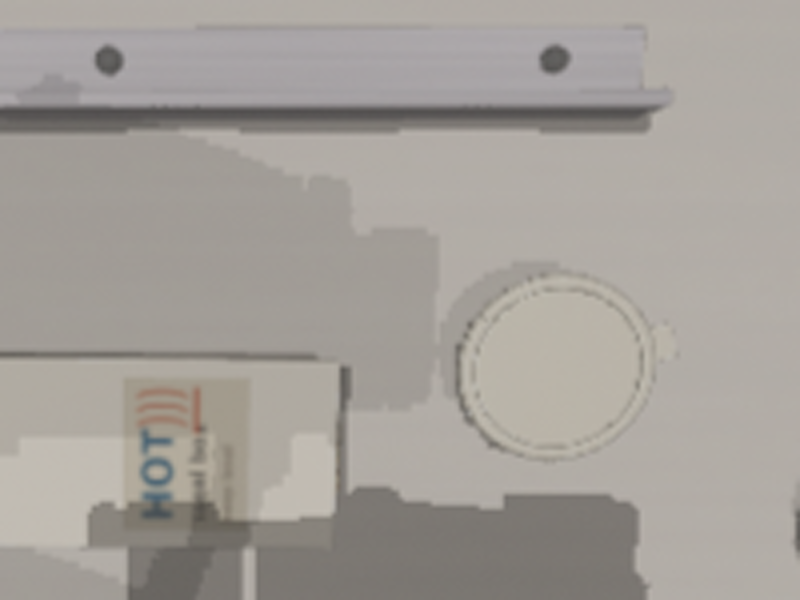

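Run:
```python
from h import *
import pickle;c=pickle.load(open("w1.pkl","rb"))
P={}
for n,u,v,z in [("TL",210,156,.06),("BL",212,205.6,.06),("TR",315.5,156,.06),("BR",313.2,205.3,.06),("railL",115,88.5,.035),("railR",396,88.3,.035),("stop0",114.2,90,.035),("stop1",123,167,.035),("tub",369.5,157.9,.037),("tin",481,210,.072),("pot",235,5,.052),("dred",8,197,.115),("orangeTR",193,236,.06),("orBR",190,279,.06)]:
    P[n]=cast(c,u,v,z); print(n,P[n].round(4))
# side check
s=bot.read_camera("side")
for n in ["TL","BL","TR","BR","tub","tin"]: print(n,np.round(proj(s,P[n]),1))
```

```text
TL [0.522  0.0358 0.06  ]
BL [0.4585 0.0364 0.06  ]
TR [ 0.522  -0.0961  0.06  ]
BR [ 0.459  -0.0949  0.06  ]
railL [0.6045 0.157  0.035 ]
railR [ 0.6048 -0.1983  0.035 ]
stop0 [0.6027 0.1582 0.035 ]
stop1 [0.5059 0.1582 0.035 ]
tub [ 0.5182 -0.1702  0.037 ]
tin [ 0.4556 -0.3058  0.072 ]
pot [6.923e-01 2.000e-04 5.200e-02]
dred [0.4801 0.2522 0.115 ]
orangeTR [0.4172 0.0637 0.06  ]
orBR [0.3553 0.0717 0.06  ]
TL [241.5 214.1]
BL [233.3 224.3]
TR [286.8 220.1]
BR [280.  230.7]
tub [312.7 231.7]
tin [360.6 238.4]
```

Found: rail inner face at x≈0.6045 with yaw≈0, corner at y≈0.158, box at (0.490,−0.030) with yaw≈0, tub at (0.518,−0.170). The projection into the side view agrees. First push is +x with the open fingers.

```bash
cat >> h.py <<'E'
def push(p,end,axis,thr=6.,step=.003,v=.06):
    "creep along axis till end or contact force rises by thr above sliding level"
    p=np.array(p,float);F=[]
    while True:
        if abs(end-p[axis])<1e-4: return "end",p,F
        p[axis]+=np.sign(end-p[axis])*min(step,abs(end-p[axis])); bot.line_to(p,max_speed=v)
        f=np.array(bot.current_contact_force())[axis]; F.append(round(float(f),1))
        if abs(f)>thr: return "force",p,F
E
python3 - <<'E'
from h import *
o=down(-np.pi/2)
bot.goto([.432,-.032,.12],o); bot.line_to([.432,-.032,.012],max_speed=.12)
print(bot.current_contact_force())
bot.line_to([.515,-.032,.012],max_speed=.06);print(bot.current_contact_force())
print(push([.515,-.032,.012],.534,0,thr=7))
print(bot.current_ee_pos(),bot.current_clock())
p=bot.current_ee_pos()
bot.line_to([p[0]-.02,-.032,.012]); bot.line_to([p[0]-.02,-.032,.13],max_speed=.2)
c=bot.read_camera("scene");cv2.imwrite("pics/s1.png",cv2.resize(c["pixels"][150:300,230:410],None,fx=4,fy=4))
c=bot.read_camera("wrist");cv2.imwrite("pics/w2.png",c["pixels"]);print(bot.current_clock())
E
```

```text
[-0.54811786  0.62622238 -0.42422855]
[ 0.02687286  0.85282609 -0.0339988 ]
('force', array([ 0.533, -0.032,  0.012]), [-2.0, -0.8, -1.0, -0.6, -1.8, -15.5])
[ 0.52981243 -0.032049    0.01175464] 7.5667
8.7167
```

View pics/s1.png

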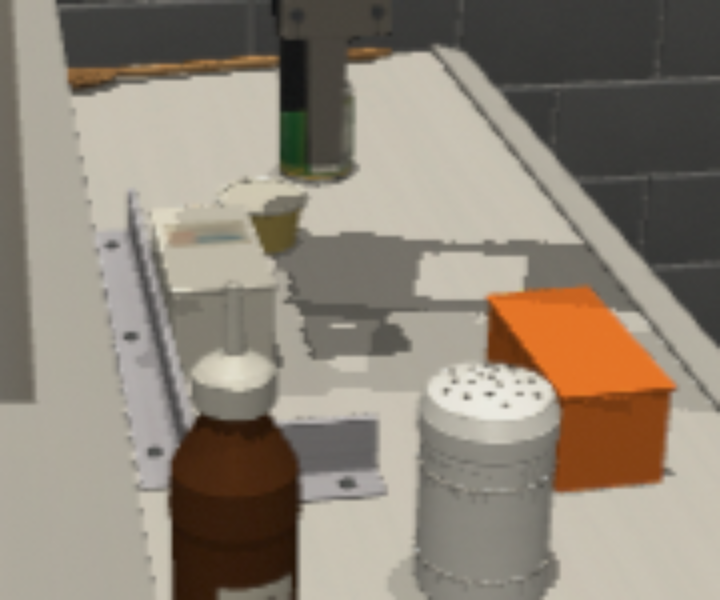

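View pics/w2.png

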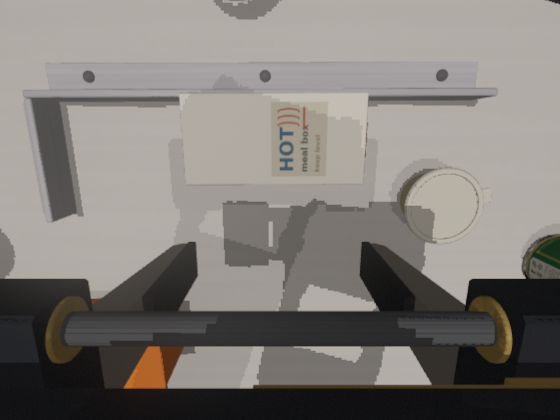

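The box lies flat on the rail at wrist (275,140). Next I slide it +y into the end stop with the jaws along x.

Run:
```python
from h import *
for a in (0,np.pi):
    print(bot.inverse_kinematics([.566,-.118,.1],down(a)))
q=bot.current_joints();print(q)
a=min((0,np.pi),key=lambda a:abs(bot.inverse_kinematics([.566,-.118,.1],down(a))[5]-q[5]))
o=down(a)
bot.goto([.566,-.118,.15],o); bot.set_gripper(.2); print(bot.current_opening())
bot.line_to([.566,-.118,.012],max_speed=.12); print(bot.current_contact_force())
bot.line_to([.566,-.01,.012],max_speed=.07);print(bot.current_contact_force())
print(push([.566,-.01,.012],.022,1,thr=7))
p=bot.current_ee_pos();print(p,bot.current_clock())
bot.line_to([.566,p[1]-.02,.012]); bot.line_to([.566,p[1]-.02,.13],max_speed=.2)
c=bot.read_camera("wrist");cv2.imwrite("pics/w3.png",c["pixels"])
c=bot.read_camera("scene");cv2.imwrite("pics/s3.png",cv2.resize(c["pixels"][150:300,230:410],None,fx=4,fy=4));print(bot.current_clock())
```

```text
[-4.14431057e-01  2.79471299e-01  1.69255198e+00 -4.44089210e-16
  1.16956938e+00 -4.14431057e-01]
[-0.41443106  0.2794713   1.69255198  0.          1.16956938  2.7271616 ]
[-2.99611592e-01  7.74234810e-02  1.86374459e+00  2.78832881e-05
  1.20389545e+00  1.27120222e+00]
0.20175600512928424
[ 0.32613536 -1.077244   -0.15618718]
[-0.80696603 -1.0887232   1.47292057]
('force', array([0.566, 0.02 , 0.012]), [-1.4, 0.0, -0.5, 0.2, -0.7, 0.4, -0.0, -0.2, -3.3, -13.4])
[0.56643576 0.01693297 0.01256571] 16.6667
17.8083
```

View pics/s3.png

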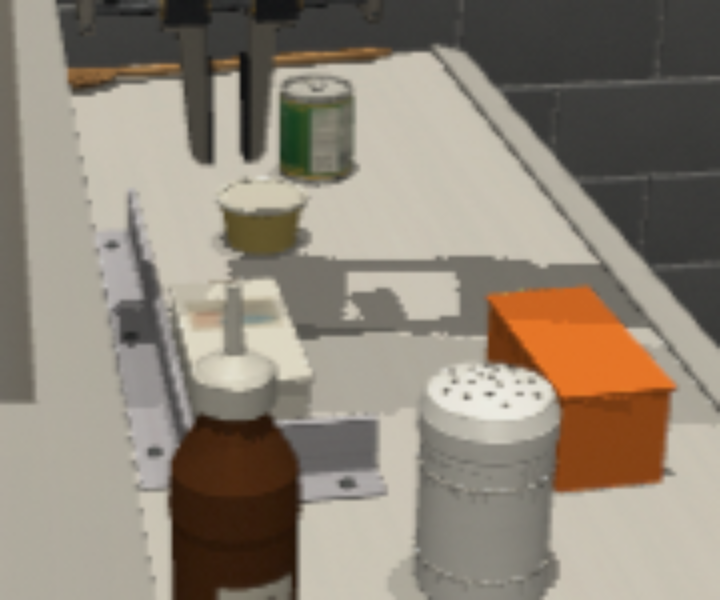

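View pics/w3.png

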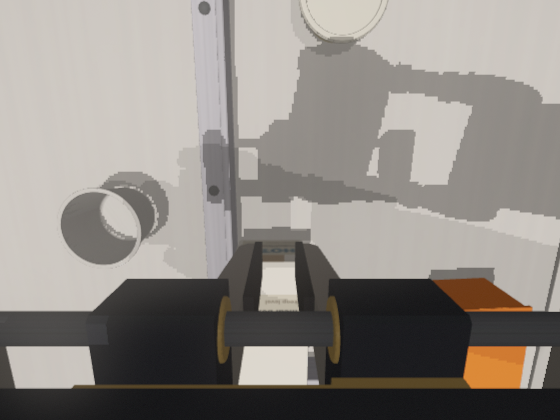

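Run:
```python
from h import *
o=down(-np.pi/2)
bot.goto([.450,-.170,.13],o); bot.set_gripper(.35)
bot.line_to([.450,-.170,.012],max_speed=.15); print(bot.current_contact_force())
bot.line_to([.520,-.170,.012],max_speed=.06);print(bot.current_contact_force())
print(push([.520,-.170,.012],.536,0,thr=6,step=.002))
p=bot.current_ee_pos();print(p,bot.current_clock())
bot.line_to([p[0]-.03,-.17,.012]); bot.line_to([.45,-.17,.2],max_speed=.2)
import pickle
c=bot.read_camera("wrist");cv2.imwrite("pics/w4.png",c["pixels"]);pickle.dump(c,open("w4.pkl","wb"));print(bot.current_clock())
```

```text
[ 0.35141221 -0.30478703  0.98869631]
[ 0.25583417 -0.33551907 -0.57272901]
('end', array([ 0.536, -0.17 ,  0.012]), [0.2, -0.3, -0.9, -0.0, -0.8, -1.1, -0.3, -0.5])
[ 0.53601519 -0.16998605  0.01194916] 24.175
25.7083
```

View pics/w4.png

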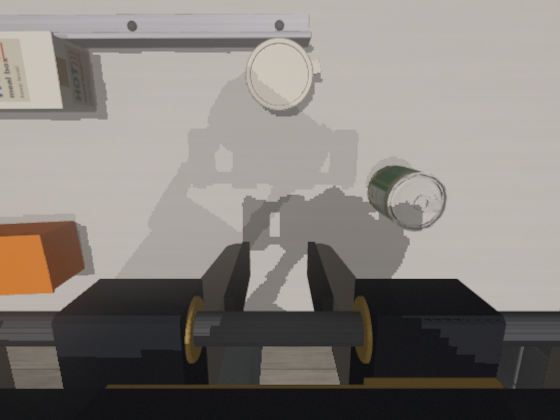

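Run:
```python
from h import *
import pickle;c=pickle.load(open("w4.pkl","rb"))
print(cast(c,279.5,74.5,.037),cast(c,311,38,.035),cast(c,60,107,.06),cast(c,54,33,.06))
```

```text
[ 0.57284719 -0.17100445  0.037     ] [ 0.60492213 -0.20050216  0.035     ] [0.54172745 0.02875149 0.06      ] [0.60255865 0.02393808 0.06      ]
```

The tub touches the rail at (0.573,−0.171), wrist pixel (280,75). Next I slide it +y to the box.

Run:
```python
from h import *
import pickle
o=down(0)
bot.goto([.570,-.232,.13],o); bot.set_gripper(.22)
bot.line_to([.570,-.232,.012],max_speed=.15); print(bot.current_contact_force())
bot.line_to([.570,-.065,.012],max_speed=.07);print(bot.current_contact_force())
print(push([.570,-.065,.012],-.042,1,thr=5,step=.002))
p=bot.current_ee_pos();print(p,bot.current_clock())
bot.line_to([.57,p[1]-.03,.012]); bot.line_to([.57,p[1]-.03,.13],max_speed=.25)
bot.goto([.44,.03,.27],down(-np.pi/2))
c=bot.read_camera("wrist");cv2.imwrite("pics/w5.png",c["pixels"]);pickle.dump(c,open("w5.pkl","wb"));print(bot.current_clock())
```

```text
[ 0.69511148 -0.73409175  0.25522705]
[-1.65093086 -1.06067388 -0.04911135]
('force', array([ 0.57 , -0.043,  0.012]), [0.4, -0.9, 0.1, -0.8, 0.2, 0.1, 0.4, -0.1, 0.0, -1.8, -6.4])
[ 0.57033893 -0.04422001  0.01222534] 33.6833
36.225
```

View pics/w5.png

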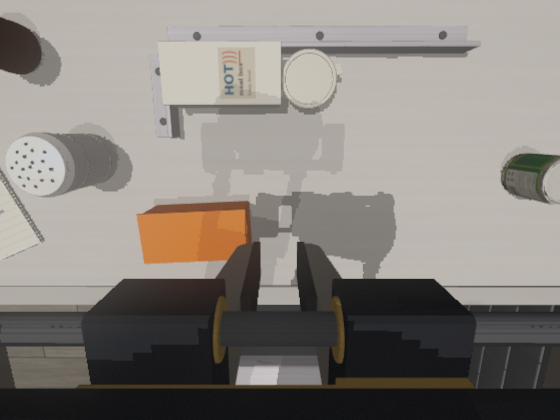

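Run:
```python
from h import *
d=cv2.imread("pics/w5.png")
cv2.imwrite("pics/w5a.png",cv2.resize(d[20:140,145:345],None,fx=4,fy=4,interpolation=cv2.INTER_CUBIC))
```

```text
(no output)
```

View pics/w5a.png

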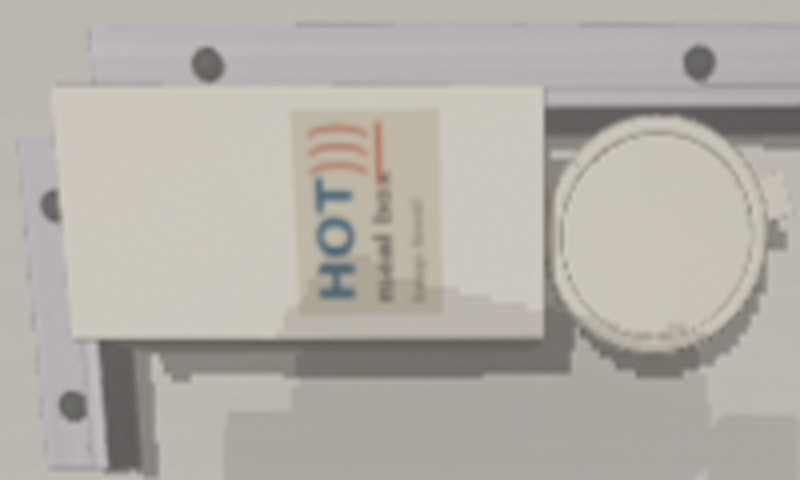

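Run:
```python
from h import *
import pickle;c=pickle.load(open("w5.pkl","rb"))
P=[cast(c,u-.5+.125,v-.5+.125,.06) for u,v in [(158.25,41.75),(163.75,104.75),(281,41.75),(281,105)]]
print(np.round(P,4),np.mean(P,0)); print("tub",cast(c,310,78,.037),"rail",cast(c,470,46.,.035),"stopend",cast(c,172,137,.035), cast(c,145+133/4,20+345/4,.035))
```

```text
[[0.6038 0.158  0.06  ]
 [0.54   0.1576 0.06  ]
 [0.6037 0.0271 0.06  ]
 [0.5397 0.027  0.06  ]] [0.57177351 0.09242525 0.06      ]
tub [ 0.57091165 -0.00714088  0.037     ] rail [ 0.60506964 -0.18879398  0.035     ] stopend [0.5045132  0.15886107 0.035     ] [0.54004191 0.14857843 0.035     ]
```

All values are inside the limits and the gripper is clear, so I hand in.

Run:
```python
from h import *
print(bot.current_contact_force(),bot.current_clock())
bot.job_done()
```

```text
[ 0.03934335 -0.75849471  0.50043707] 36.225
the job is handed in; nothing more can be done
```

I pushed the meal box against the rail and then into the end stop, and pushed the tub to the rail and along it until it met the box. Nothing was lifted. I handed the job in at 36.2 s of the 54 s allowed, with the gripper clear of everything.

Positions from the last wrist picture, in the frame of the angle:

| Check | Measured | Limits |
|---|---|---|
| Box x | about −33 mm | −39 to −25 mm |
| Box y | about −66 mm | −73.5 to −58 mm |
| Box skew | about 0.005 rad | below 0.07 rad |
| Tub x | about −34 mm | −43 to −22 mm |
| Tub y | about −166 mm | −177 to −150 mm |

- **Uprightness:** the box and tub both look flat and upright in the last picture.
- **Bystanders:** I did not measure them again at the end. The dredger and part of the tin and bottle are in the last picture, looking undisturbed. The pot is not in it. No push went near any of them.
- **Readings that disagreed:**
  - My first rough clicks in the scene and side views differed by 2–4 cm in y, so I used the wrist view instead.
  - An interim reading near the picture edge suggested the box was about 0.08 rad askew, but the last close view did not show it.
- **Tub against the rail:** that push ended at its set position without a rise in force, but the next picture showed the lid at the rail.

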